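# Weigh the oil canister

## Robot

A 7-joint arm with a two-finger parallel gripper is mounted at the origin on the work surface. World frame = base frame: x ahead of the robot, y to its left, z up, the work surface at z = 0. Lengths are in m, angles in rad, forces in N, time in s.
With the tool pointing down it reaches from about 0.425 to 0.8 m from the base axis. Payload 8.3 kg.
Tool frame: the origin (TCP) lies at the very end of the fingers, on their centre line; the grasp point (between the pads) lies 19 mm behind it; y points along the fingers, x is the direction in which the jaws open and shut, and the axes are right-handed (so a half turn about y gives the same grasp; the last joint's range is limited). The gripper opens to 85 mm and grips with 20 to 120 N. Pads are 22 mm wide; open, the fingers measure 114 mm over their backs; the gripper's body (76 mm by 85 mm) begins 54 mm behind the grasp point. The pads swing forward as they close: fully open they stand 13 mm farther back than shut.
Start: joints at [-1.366, 0.383, 0.016, 1.37, -0.006, 1.388, -0.046], TCP at [0.165, 0.603, 0.231] pointing down, gripper open.
Joint ranges: [-2.95, 2.95], [-0.25, 2.06], [-1.52, 1.56], [0.18, 2.33], [-1.44, 4.58], [0.02, 2.06], [-3.01, 3.01]. Speed limits (rad/s): [2.39, 2.39, 3.01, 3.01, 3.14, 3.14, 3.14].

## Interface

Orientations are given as [roll, pitch, yaw] about the fixed x, y, z axes, in that order (R = Rz(yaw) Ry(pitch) Rx(roll)).
In Python, from station import state, viewer, sign_off, finder gives the robot as it stands.
- The arm moves only by the tool send_rows, never from a script. Its argument "plan" is a list that holds one entry, the list of rows, each a list of 4 numbers: the shift along the tool's x, y, z in m, then the turn about the tool's y in degrees. In form: [[[x, y, z, yaw], ...]]. A call has 1 to 5 rows; each row shifts and turns the commanded pose from where the row before left it, along the tool's axes as they then stand; what a row does not reach is not made up. A row lasts 1/12 s, in which the tool goes at most 41.7 mm and 7.16 degrees, less where a joint would pass 70% of its speed; a pose out of reach is approached as far as the arm can. A call with a gripper value outside its range is refused whole. "fingers" is the closure, from -1 (fully open) to 1 (shut), set as the call begins (left out, the last holds). The fingers move at their own pace and stop on an object; the grip force is fixed at half the most. Time passes only in rows, so rows that do not move let the fingers close. It gives the time, the measured TCP pose, the force and the opening at its end, in the units of the state.
- state(): the state, without advancing time (a new reading comes with each control period).
- viewer.capture(name): name is "scene" or "side" or "wrist"; returns a dict with "color" (420x560x3 uint8, red, green, blue), "fovy" (degrees; the focal length in pixels is half the picture's height over the tangent of half this angle, whatever the lens; pixels are square), "cx", "cy" (the principal point, pixels), "k1" (the pictures are not rectified: a ray, as slopes to the right and down, at radius r is drawn at 1 + k1 r^2 times it, then the intrinsics apply), "R" (3x3) and "t" (3): a world point X has camera coordinates R X + t. Camera axes: x right, y down, z forward; pixel columns grow to the right and rows downward; lengths in m; the calibration is good to about 2 mm. A picture is of the moment at which its call begins. There is no depth.
- sign_off(): hands the job in, once; it reports no verdict.
Trained networks look in the newest picture that a camera, given by its name, has taken for a name from the list of things; names that differ only in an ending like _2 or _b are one class to them, and where a whole thing is asked for, a point or a joint stands for the part that bears it (a point fixed in the world has none). Each returns a list of dicts, best first, with "confidence" (0 to 1); they miss things now and then, are a little off and sometimes report something else, mostly with a low value. They report only what shows in the picture. A call takes as long as a camera call.
- finder.trace(camera, target): "mask" (420x560 bool, what is visible of it).
- finder.tip_of(camera, target): "at" ([x, y, z] in m, in world coordinates, good to about 4 mm: a listed point, or the origin of a listed thing).
The state is a dict: "t": time; "joint_pos": joint angles; "qd": joint speeds; "joint_torque": joint torques, N m; "ee_pos": TCP position; "ee_rot": TCP orientation; "contact_force": force on the tool from outside, world axes, zero at the start; "torque": the same for the moment, N m; "finger_gap": finger opening in m.
Only numpy, scipy, OpenCV 4.12 (cv2) and the standard library are available. Lean on these libraries where they do the work, as an engineer would, in place of code of your own. Each camera call takes 0.05 s, during which the arm holds its last target. There are 200 camera calls.

## Task

Zero the bench scale by pressing its green key fully down with nothing on the pan. Then lift the small oil canister off the drip stand by its handle and set it down gently, upright in the middle of the scale's pan; do not drop or tip it, and do not press the key once the canister stands on the pan. Leave the other things on the bench where they are.

Things in the scene. Friction and masses are not known exactly. Their poses are not given: they have to be found in the camera images.
- canister: Grey oil canister, blue/yellow label, 0.4-0.9 kg, upright on the stand. Body 150 (x) by 90 (y) by 130 mm, too wide to grip; 184 high in all. Origin: centre of underside, z up; mass centre above it. Black cap (36 across, top at 172) at x = -53. Handle: level bar along x, 20 wide (y), 18 thick (166 to 184 up), x = -28 to +68, a post at each end, 26 mm gap below, shoulder 140 up.
- canister_grip (a point): Middle of the handle bar's section at a good place to pinch across y from above, 10 mm in +x of the canister's origin and 175 mm above its underside.
- stand: Fixed drip stand: orange tray 210 by 210 mm with 22 mm rim, over it a black slotted steel platform 180 by 180 mm whose flat top is 70 mm above the table. Origin: on the table below the platform's centre. Other equipment, up to 260 mm high, stands only beyond 0.42 m to either side and along the table's far edge.
- scale: Fixed white bench scale with a flat square aluminium pan 200 by 200 mm, its top 60 mm above the table; the pan does not move. Origin: on the table below the pan's centre. A low console (top 30 mm up) with a dark display and the green key sticks out to the scale's -x side, to 175 mm from the origin.
- pan_centre (a point): Centre of the pan's top face, 60 mm above the table.
- zero_key_top (a point): Centre of the green round zero key's top face (28 mm across), which moves with the key; in the scale's frame at x = -143, y = -45 mm. Pressed straight down.
- zero_key (a joint): Travel of the green zero key in m: 0 released, 0.006 fully down (takes about 5 N); it springs back.
- spray_white: Bystander: white cleaner bottle with blue label and narrow neck, red cap, 60 mm across, 190 mm high, origin under its centre. Leave it.
- spray_black: Bystander: black additive bottle with grey label and narrow neck, red cap, 60 mm across, 160 mm high, origin under its centre. Leave it.
- cup: Bystander: black plastic cup, 72 mm across, 85 mm high, origin under its centre. Leave it.
- screwdriver: Bystander: red-handled screwdriver 180 mm long, lying along its x between stand and scale, under 40 mm high. Leave it.

How it is judged:
On the way, in this order (a step that is already met when the one before it is completed fails the run):
1. the zero key is pressed down while the canister is still on the stand (value of joint zero_key above 0.0045 m and contact force between canister and stand above 1 N), for 0.05 s.
2. the canister is lifted at least 20 mm clear of the stand, in the fingers (z of canister in the frame of stand above 0.09 m and contact force between the fingers and canister above 1 N), for 0.1 s.
At the end, for the whole second after the job is handed in: The canister stands upright (within 0.08 rad) and at rest on the scale's pan, its centre within 30 mm of the pan's centre, any way round, and the zero key is released (horizontal distance between canister and pan_centre below 0.03 m and z of canister in the frame of pan_centre between -0.006 and 0.006 m and angle between canister's own z axis and vertical below 0.08 rad and contact force between canister and scale above 1 N and linear speed of canister below 0.02 m/s and angular speed of canister below 0.1 rad/s and value of joint zero_key below 0.002 m); the robot touches nothing.
It fails at once if the zero key is pressed (more than 3 mm) while the canister rests on the scale (value of joint zero_key above 0.003 m and contact force between canister and scale above 1 N).
It fails at once if the canister is dropped (falls out of the fingers faster than 0.6 m/s, about 20 mm) (linear speed of canister above 0.6 m/s and contact force between the fingers and canister below 0.5 N).
It fails at once if the canister is tipped more than 0.5 rad (angle between canister's own z axis and vertical above 0.5 rad).
It fails at once if a bystander is moved more than 30 mm (distance of any of spray_white, spray_black, cup, screwdriver from where it was at the start of the episode above 0.03 m).
It also fails if it takes over 59 s, if anything falls off the work surface, if the arm or the gripper's body presses on something with over 40 N, if the wrist force passes 120 N, or if a joint passes its speed limit or range.

## Working session

There is one attempt and no reset: what is moved stays moved. The work goes in short steps, Python scripts to look and compute and a tool call to move; the robot and the scene stay as the last step left them, time stands still between calls to the robot, and variables do not carry over. Pictures are saved under pics/ and viewed, about 8 in all and at most 12, crops included, and the job is handed in when it is done.

Besides the shell and the picture viewer there is one more tool, called after "Emit:" in YAML: its name, and indented under it one key for each argument. send_rows: Moves the arm, as the interface text tells. Its arguments: {"type":"object","properties":{"plan":{"type":"array"},"fingers":{"type":"number"}},"required":["plan"]}

```bash
mkdir -p pics
python3 - <<'E'
from station import state, viewer, finder
import cv2, numpy as np
s=state(); print({k:np.round(s[k],3).tolist() for k in s})
for c in ["scene","side","wrist"]:
    d=viewer.capture(c); cv2.imwrite(f"pics/{c}0.png",d["color"][:,:,::-1])
    print(c,d["fovy"],d["k1"],np.round(-np.array(d["R"]).T@d["t"],3))
    for n in ["canister","canister_grip","stand","scale","pan_centre","zero_key_top","spray_white","spray_black","cup","screwdriver"]:
        print(n,[(np.round(o["at"],3).tolist(),round(o["confidence"],2)) for o in finder.tip_of(c,n)[:2]])
E
python3 -c "
import cv2,numpy as np
a=cv2.imread('pics/scene0.png');b=cv2.imread('pics/side0.png')
cv2.imwrite('pics/both.png',cv2.resize(np.vstack([a,b]),(400,600)))"
```

```text
{'t': 0.0, 'joint_pos': [-1.366, 0.384, 0.016, 1.371, -0.006, 1.388, -0.047], 'qd': [0.003, -0.001, 0.0, 0.0, -0.001, 0.0, 0.001], 'joint_torque': [-0.0, -62.759, 0.844, -37.183, 0.017, 0.014, -0.0], 'ee_pos': [0.165, 0.602, 0.23], 'ee_rot': [-1.571, 0.002, 1.303], 'contact_force': [-0.321, 0.74, 0.437], 'torque': [0.054, -0.016, -0.011], 'finger_gap': 0.085}
scene 50.17502716980998 -0.0945478207232517 [ 1.187 -0.575  1.005]
canister [([0.579, -0.22, 0.071], 0.96)]
canister_grip [([0.591, -0.222, 0.246], 0.85)]
stand [([0.576, 0.257, -0.002], 0.73), ([0.574, -0.219, 0.002], 0.68)]
scale [([0.581, 0.26, -0.001], 0.81)]
pan_centre [([0.582, 0.259, 0.058], 0.89)]
zero_key_top [([0.428, 0.231, 0.051], 0.59)]
spray_white [([0.767, -0.033, 0.0], 0.69)]
spray_black [([0.598, 0.457, 0.003], 0.73)]
cup [([0.553, -0.473, -0.003], 0.81)]
screwdriver []
side 43.947600524529605 -0.040961246566660475 [ 0.006 -1.043  0.972]
canister [([0.58, -0.22, 0.067], 0.55), ([0.432, 0.226, 0.052], 0.53)]
canister_grip [([0.592, -0.221, 0.246], 0.58), ([0.58, -0.217, 0.069], 0.17)]
stand [([0.582, -0.223, 0.003], 0.78)]
scale [([0.579, 0.257, -0.005], 0.81), ([0.591, -0.22, 0.244], 0.36)]
pan_centre []
zero_key_top [([0.436, 0.226, 0.053], 0.37)]
spray_white []
spray_black [([0.597, 0.461, 0.002], 0.75)]
cup [([0.547, -0.476, -0.002], 0.73), ([0.584, -0.221, 0.069], 0.53)]
screwdriver [([0.544, 0.008, 0.001], 0.57), ([0.582, 0.256, 0.057], 0.37)]
wrist 58.11109257485146 -0.014505141100527643 [0.1   0.62  0.373]
canister []
canister_grip []
stand []
scale []
pan_centre []
zero_key_top []
spray_white []
spray_black []
cup []
screwdriver []
```

View pics/scene0.png

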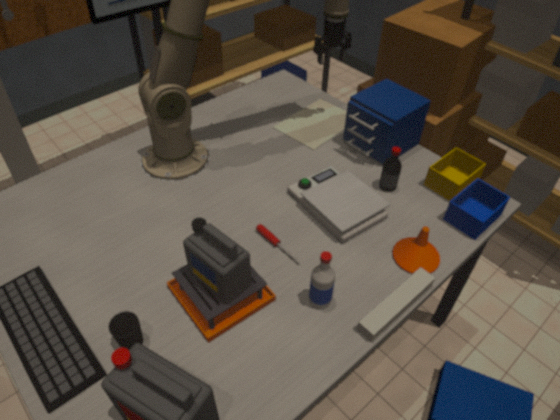

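View pics/side0.png

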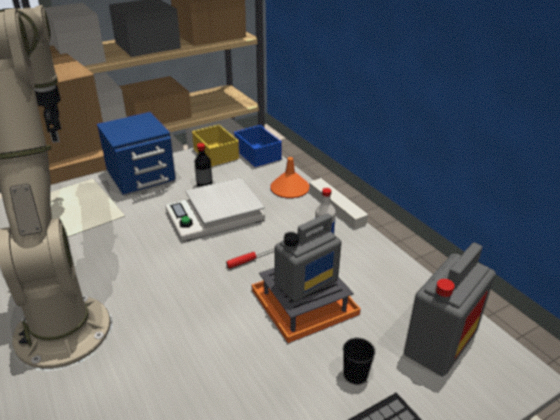

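Scene picture: canister on the stand around (218,265), scale around (340,200), green key (304,183), screwdriver lying between them (270,240). Side picture: key (186,222), canister (305,260). The large canister (scene bottom, side right) is only background. Next I'll triangulate the key and estimate the yaws of the canister and scale.

```bash
cat > h.py <<'E'
import numpy as np, cv2
from scipy.spatial.transform import Rotation as Rn
from scipy.optimize import least_squares
from station import state, viewer, finder
def K(d):
    f=d["color"].shape[0]/2/np.tan(np.radians(d["fovy"]/2))
    return f
def proj(d,X):
    c=np.atleast_2d(X)@np.array(d["R"]).T+np.array(d["t"])
    s=c[:,:2]/c[:,2:]; s=s*(1+d["k1"]*(s**2).sum(1,keepdims=True))
    return s*K(d)+[d["cx"],d["cy"]]
def green(d):
    h=cv2.cvtColor(d["color"],cv2.COLOR_RGB2HSV)
    m=cv2.inRange(h,(45,90,30),(85,255,255))
    n,l,st,c=cv2.connectedComponentsWithStats(m)
    i=1+np.argmax(st[1:,4]); return c[i],st[i]
def tri(obs,x0):
    r=least_squares(lambda X:np.concatenate([proj(d,X)[0]-p for d,p in obs]),x0)
    return r.x,r.fun
def shift(target,yaw=None):
    s=state(); R=Rn.from_euler("xyz",s["ee_rot"]).as_matrix()
    print("ee",np.round(s["ee_pos"],4),np.round(np.degrees(s["ee_rot"]),2),"F",np.round(s["contact_force"],2),"gap",round(s["finger_gap"],4),"t",round(s["t"],2))
    print("tool shift mm",np.round(1000*R.T@(np.array(target)-s["ee_pos"]),1), "" if yaw is None else ("yaw diff(world)",round(yaw-np.degrees(s["ee_rot"][2]),2)))
E
python3 - <<'E'
from h import *
D={c:viewer.capture(c) for c in ["scene","side"]}
g=[(d,green(d)) for d in D.values()]
print([x[1] for x in g])
X,r=tri([(d,p[0]) for d,p in g],[.43,.23,.03]); print("key",X.round(4),r.round(1))
# yaw/pos fit of canister body from mask silhouettes
def box(x0,x1,y0,y1,z0,z1): return np.array([[x,y,z] for x in(x0,x1) for y in(y0,y1) for z in(z0,z1)])/1000.
parts=[box(-75,75,-45,45,0,135),box(-28,68,-10,10,140,184),box(-71,-35,-18,18,135,172)]
M={}
for c,d in D.items():
    o=finder.trace(c,"canister"); print(c,[(q["confidence"].__round__(2),q["mask"].sum(),np.argwhere(q["mask"]).mean(0).round()) for q in o])
    M[c]=o[0]["mask"].astype(np.uint8)
def render(d,p):
    im=np.zeros((420,560),np.uint8); R=Rn.from_euler("z",p[2]).as_matrix()
    for b in parts:
        q=proj(d,b@R.T+[p[0],p[1],.07]); cv2.fillConvexPoly(im,cv2.convexHull(np.round(q*16).astype(np.int32)),1,shift=4)
    return im
def cost(p): 
    return sum(1-(render(d,p)&M[c]).sum()/(render(d,p)|M[c]).sum() for c,d in D.items())
from scipy.optimize import minimize
for y0 in (-20,-10,0,10,20):
    r=minimize(cost,[.58,-.22,np.radians(y0)],method="Nelder-Mead",options=dict(initial_simplex=[[.58,-.22,np.radians(y0)],[.59,-.22,np.radians(y0)],[.58,-.21,np.radians(y0)],[.58,-.22,np.radians(y0+8)]]))
    print(y0,r.x[:2].round(4),np.degrees(r.x[2]).round(1),round(r.fun,4))
shift([X[0],X[1],.13],90)
E
```

```text
[(array([304.3902439 , 181.41463415]), array([301, 179,   9,   7,  41], dtype=int32)), (array([185.25862069, 219.70689655]), array([181, 215,  10,   9,  58], dtype=int32))]
key [0.4317 0.2252 0.046 ] [ 0.1 -0.2  0.1  0.2]
scene [(0.61, np.int64(3788), array([261., 217.])), (0.6, np.int64(963), array([329., 125.]))]
side [(0.84, np.int64(4146), array([258., 307.]))]
-20 [ 0.5773 -0.2198] 3.9 0.2385
-10 [ 0.5805 -0.2225] 0.6 0.2371
0 [ 0.581  -0.2217] 4.7 0.2399
10 [ 0.5828 -0.2192] 6.5 0.2433
20 [ 0.5807 -0.2204] 9.1 0.2422
ee [0.1653 0.6027 0.2313] [-90.     0.    74.66] F [ 0.54  0.09 -0.09] gap 0.0851 t 1.85
tool shift mm [-293.6  101.3 -356.8] ('yaw diff(world)', np.float64(15.34))
```

Emit:
send_rows:
  plan:
    - [[0,-0.035,0,0],[0,-0.035,0,0],[0,-0.035,0,0],[-0.024,0,-0.03,0],[-0.024,0,-0.03,0]]
  fingers: 1

```text
t: 2.27
ee_pos: [0.2094, 0.5424, 0.3387]
ee_rot: [-1.57, -0.005, 1.308]
contact_force: [1.4, -0.5, -0.1]
finger_gap: 0.0255
```

Emit:
send_rows:
  plan:
    - [[-0.024,0,-0.03,0],[-0.024,0,-0.03,0],[-0.024,0,-0.03,0],[-0.024,0,-0.03,0],[-0.024,0,-0.03,0]]

```text
t: 2.68
ee_pos: [0.3242, 0.3834, 0.3365]
ee_rot: [-1.571, -0.001, 1.303]
contact_force: [0.3, 1.1, 0.1]
finger_gap: 0.0002
```

Emit:
send_rows:
  plan:
    - [[-0.024,0,-0.03,0],[-0.024,0,-0.03,0],[-0.024,0,-0.03,0],[-0.024,0,-0.03,0],[-0.024,0,-0.03,0]]

```text
t: 3.1
ee_pos: [0.4371, 0.2279, 0.3367]
ee_rot: [-1.571, -0.001, 1.303]
contact_force: [1.0, 0.8, -0.3]
finger_gap: -0.0002
```

Emit:
send_rows:
  plan:
    - [[0,0.03,0,-5],[0,0.03,0,-5],[0,0.03,0,-5],[0,0.03,0,0],[0,0,0,0]]

```text
t: 3.52
ee_pos: [0.4334, 0.2281, 0.2108]
ee_rot: [-1.563, 0.005, 1.565]
contact_force: [-1.4, -0.7, -1.6]
finger_gap: 0.0002
```

Run:
```python
from h import *
d=viewer.capture("wrist"); cv2.imwrite("pics/w1.png",d["color"][:,:,::-1])
D=[d]+[viewer.capture(c) for c in("scene","side")]
for q in D:
    try: print(green(q))
    except Exception as e: print(e)
try:
    X,r=tri([(q,green(q)[0]) for q in D],[.43,.23,.05]); print(X.round(4),r.round(1))
except Exception as e: print(e)
for n in ["zero_key_top","pan_centre"]: print(n,[(np.round(o["at"],3).tolist(),round(o["confidence"],2)) for o in finder.tip_of("wrist",n)[:2]])
shift([.432,.227,.06],90)
print(proj(d,[[.432,.227,.05]]))
```

```text
(array([284.9921875 , 180.14732143]), array([268, 164,  34,  34, 896], dtype=int32))
(array([304.46341463, 181.48780488]), array([301, 179,   8,   7,  41], dtype=int32))
(array([185.19354839, 219.88709677]), array([181, 215,  10,  10,  62], dtype=int32))
[0.4313 0.2271 0.0442] [-0.1  0.   0.3 -0.2 -0.1  0.2]
zero_key_top [([0.43, 0.227, 0.055], 0.96)]
pan_centre []
ee [0.4374 0.2304 0.2187] [-90.17  -0.12  89.64] F [ 0.17  0.73 -0.25] gap -0.0002 t 3.77
tool shift mm [ -3.8 158.6   5.9] ('yaw diff(world)', np.float64(0.36))
[[284.8121485  182.46059059]]
```

View pics/w1.png

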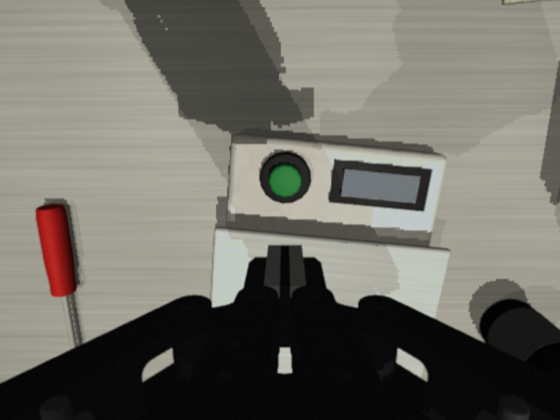

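Wrist picture: key at (285,180), just ahead of the closed finger tips at (285,255). This agrees with the triangulation (0.431, 0.227). Now I'll descend onto it.

Emit:
send_rows:
  plan:
    - [[-0.003,0.03,0.006,0],[0,0.03,0,0],[0,0.03,0,0],[0,0.03,0,0],[0,0.02,0,0]]

```text
t: 4.18
ee_pos: [0.4305, 0.2271, 0.0756]
ee_rot: [-1.571, -0.001, 1.565]
contact_force: [-0.2, -0.5, -0.4]
finger_gap: 0.0001
```

Emit:
send_rows:
  plan:
    - [[0,0,0,0],[0,0.008,0,0],[0,0.006,0,0],[0,0,0,0],[0,0,0,0]]

```text
t: 4.6
ee_pos: [0.431, 0.2272, 0.0633]
ee_rot: [-1.572, -0.001, 1.565]
contact_force: [0.2, -0.4, -0.4]
finger_gap: -0.0001
```

Run:
```python
from h import *
shift([.431,.227,.05],90)
d=viewer.capture("wrist"); cv2.imwrite("pics/w2.png",d["color"][:,:,::-1]); print(green(d))
```

```text
ee [0.431  0.2272 0.0633] [-9.007e+01 -6.000e-02  8.966e+01] F [ 0.23 -0.4  -0.4 ] gap -0.0001 t 4.6
tool shift mm [-0.2 13.3 -0. ] ('yaw diff(world)', np.float64(0.34))
(array([285.5609258 , 237.38665759]), array([ 255,  219,   61,   39, 1469], dtype=int32))
```

Emit:
send_rows:
  plan:
    - [[0,0.004,0,0],[0,0.003,0,0],[0,0.003,0,0],[0,0,0,0],[0,0,0,0]]

```text
t: 5.07
ee_pos: [0.4301, 0.2267, 0.0522]
ee_rot: [-1.57, 0.0, 1.565]
contact_force: [-0.3, 0.0, -0.8]
finger_gap: 0.0003
```

Emit:
send_rows:
  plan:
    - [[0,0.002,0,0],[0,0.002,0,0],[0,0,0,0],[0,0,0,0]]

```text
t: 5.4
ee_pos: [0.4304, 0.2268, 0.0484]
ee_rot: [-1.571, -0.0, 1.565]
contact_force: [-0.6, -1.5, 2.9]
finger_gap: 0.0002
```

Contact has started (about 3 N); I'll press on in small steps.

Emit:
send_rows:
  plan:
    - [[0,0.002,0,0],[0,0.001,0,0],[0,0,0,0]]

```text
t: 5.65
ee_pos: [0.4305, 0.2269, 0.046]
ee_rot: [-1.571, -0.0, 1.565]
contact_force: [-3.7, -1.9, 11.4]
finger_gap: -0.0
```

Emit:
send_rows:
  plan:
    - [[0,0.002,0,0],[0,0,0,0],[0,0,0,0]]

```text
t: 5.9
ee_pos: [0.4306, 0.227, 0.0456]
ee_rot: [-1.571, -0.001, 1.564]
contact_force: [-12.1, -6.2, 32.8]
finger_gap: -0.0001
```

Bottomed out: about 5 mm of travel after first contact, and the force then rose sharply to 33 N. Now lift off, open and go over the canister.

Emit:
send_rows:
  plan:
    - [[0,-0.02,0,0],[0,-0.04,0,0],[0,-0.04,0,0],[0,-0.04,0,0],[0,-0.04,0,0]]

```text
t: 6.32
ee_pos: [0.4298, 0.2263, 0.2248]
ee_rot: [-1.57, 0.0, 1.565]
contact_force: [1.1, 0.3, 0.0]
finger_gap: -0.0001
```

Emit:
send_rows:
  plan:
    - [[0,-0.04,0,0],[0,-0.04,0,0],[0,-0.04,0,0],[0,-0.01,0,0],[-0.035,0,-0.012,0]]
  fingers: -1

```text
t: 6.73
ee_pos: [0.441, 0.199, 0.3562]
ee_rot: [-1.574, -0.005, 1.576]
contact_force: [0.3, 0.8, -1.2]
finger_gap: 0.0604
```

Emit:
send_rows:
  plan:
    - [[-0.037,0,-0.012,0],[-0.037,0,-0.012,0],[-0.037,0,-0.012,0],[-0.037,0,-0.012,0],[-0.037,0,-0.012,0]]

```text
t: 7.15
ee_pos: [0.5011, 0.0045, 0.3529]
ee_rot: [-1.571, -0.0, 1.565]
contact_force: [0.7, 0.7, 0.9]
finger_gap: 0.0855
```

Emit:
send_rows:
  plan:
    - [[-0.037,0,-0.012,0],[-0.037,0,-0.012,0],[-0.037,0,-0.012,0],[-0.037,0,-0.012,0],[-0.037,0,-0.012,0]]

```text
t: 7.57
ee_pos: [0.5603, -0.1807, 0.3527]
ee_rot: [-1.571, 0.0, 1.566]
contact_force: [0.7, 0.1, 0.2]
finger_gap: 0.0852
```

Emit:
send_rows:
  plan:
    - [[-0.037,0,-0.012,0],[0,0,0,0],[0,0,0,0]]

```text
t: 7.82
ee_pos: [0.571, -0.2195, 0.3515]
ee_rot: [-1.568, 0.002, 1.559]
contact_force: [0.4, 0.2, -0.3]
finger_gap: 0.0856
```

Run:
```python
from h import *
D=[viewer.capture(c) for c in("wrist","scene","side")]
cv2.imwrite("pics/w3.png",D[0]["color"][:,:,::-1])
for c in("wrist","scene","side"):
  for n in ["canister","canister_grip"]: print(c,n,[(np.round(o["at"],4).tolist(),round(o["confidence"],2)) for o in finder.tip_of(c,n)[:2]])
print("key green",[green(q)[0] for q in D[1:]])
print("tip proj", proj(D[0],[[.591,-.221,.254]]))
shift([.591,-.221,.226],90)
```

```text
wrist canister [([0.5802, -0.2225, 0.0663], 0.89)]
wrist canister_grip [([0.591, -0.2197, 0.246], 0.8)]
scene canister [([0.5815, -0.2195, 0.0709], 0.56)]
scene canister_grip [([0.5884, -0.2167, 0.2463], 0.93)]
side canister [([0.5789, -0.2173, 0.0702], 0.6)]
side canister_grip [([0.5919, -0.2213, 0.2456], 0.86)]
key green [array([304.47222222, 181.30555556]), array([185.05084746, 219.77966102])]
tip proj [[283.56628317 232.86438981]]
ee [ 0.5718 -0.2151  0.3537] [-9.004e+01 -2.000e-02  8.975e+01] F [-0.04  0.29 -0.22] gap 0.0851 t 8.27
tool shift mm [ -5.9 127.7 -19.1] ('yaw diff(world)', np.float64(0.25))
```

View pics/w3.png

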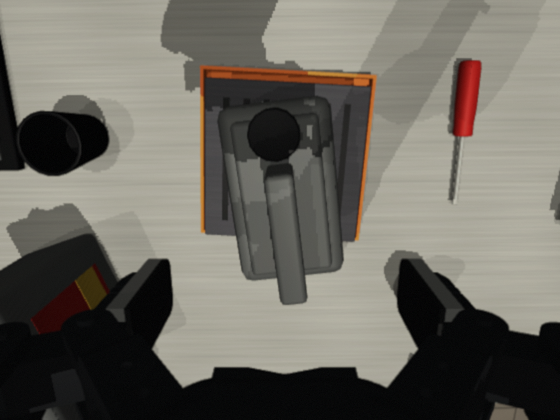

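Wrist picture: cap at (273,134), handle bar top from about (280,172) to (293,300), free between the open fingers. The canister is turned a few degrees. I'll back-project these points.

```bash
cat >> h.py <<'E'
def back(d,uv,z):
    return least_squares(lambda p:proj(d,[p[0],p[1],z])[0]-uv,[.58,-.2]).x
E
python3 - <<'E'
from h import *
d=viewer.capture("wrist")
a,b,c=back(d,[280,174],.254),back(d,[292.5,300],.254),back(d,[273.5,133],.242)
ab=b-a; print(a,b,c,np.hypot(*ab),np.degrees(np.arctan2(ab[1],ab[0])))
cb=b-c; print(np.hypot(*cb),np.degrees(np.arctan2(cb[1],cb[0])))
u=ab/np.hypot(*ab); print("grip from ends",(a+b)/2-u*.010,"origin",(a+b)/2-u*.020)
shift([.591,-.221,.226],96)
E
```

```text
[ 0.55245321 -0.2183954 ] [ 0.64402762 -0.21011589] [ 0.52717211 -0.22265031] 0.09194794291036573 5.166233369716969
0.11752583824747612 6.122377849343651
grip from ends [ 0.58828104 -0.2151561 ] origin [ 0.57832166 -0.21605656]
ee [ 0.5718 -0.2153  0.3536] [-9.003e+01 -1.000e-02  8.973e+01] F [ 0.26 -0.26 -0.39] gap 0.0853 t 8.32
tool shift mm [ -5.6 127.6 -19.2] ('yaw diff(world)', np.float64(6.27))
```

Emit:
send_rows:
  plan:
    - [[0,0,0,-5.7],[-0.004,0.02,-0.017,0],[0,0.03,0,0],[0,0.03,0,0],[0,0,0,0]]

```text
t: 8.73
ee_pos: [0.5868, -0.2167, 0.2669]
ee_rot: [-1.562, -0.004, 1.665]
contact_force: [0.4, 0.6, -1.3]
finger_gap: 0.0857
```

Emit:
send_rows:
  plan:
    - [[0,0.02,0,0],[0,0.015,0,0],[0,0.01,0,0],[0,0.003,0,0],[0,0,0,0]]

```text
t: 9.15
ee_pos: [0.589, -0.2183, 0.2257]
ee_rot: [-1.571, -0.0, 1.665]
contact_force: [0.5, -0.4, 1.2]
finger_gap: 0.0853
```

Run:
```python
from h import *
d=viewer.capture("side"); e=viewer.capture("wrist")
a=cv2.resize(d["color"][170:330,220:400],(540,480)); b=cv2.resize(e["color"],None,fx=.45,fy=.45)
im=np.zeros((480,800,3),np.uint8); im[:,:540]=a; im[:189,540:792]=b
cv2.imwrite("pics/g.png",im[:,:,::-1]); shift([.589,-.2175,.225],95.5)
```

```text
ee [ 0.5894 -0.2187  0.2267] [-9.008e+01  4.000e-02  9.536e+01] F [-0.14 -0.93  0.18] gap 0.0855 t 9.25
tool shift mm [1.2 1.7 0.3] ('yaw diff(world)', np.float64(0.14))
```

View pics/g.png

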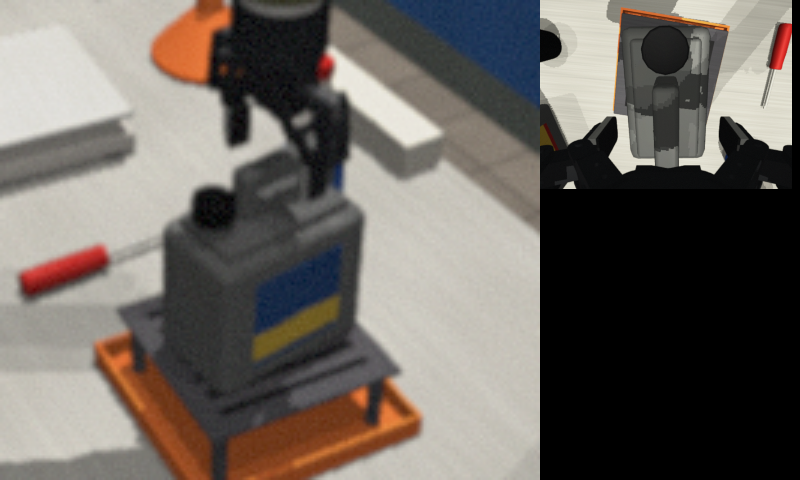

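The fingers straddle the handle and line up with it (side view, handle at (270,180) in the crop). Close.

Emit:
send_rows:
  plan:
    - [[0,0,0,0],[0,0,0,0],[0,0,0,0],[0,0,0,0],[0,0,0,0]]
  fingers: 1

```text
t: 9.67
ee_pos: [0.589, -0.2185, 0.2255]
ee_rot: [-1.571, 0.0, 1.664]
contact_force: [-0.5, -0.4, 0.4]
finger_gap: 0.0256
```

Emit:
send_rows:
  plan:
    - [[0,0,0,0],[0,0,0,0],[0,0,0,0],[0,-0.002,0,0],[0,-0.003,0,0]]

```text
t: 10.08
ee_pos: [0.5882, -0.2179, 0.2291]
ee_rot: [-1.568, -0.001, 1.664]
contact_force: [-1.0, -0.4, -5.5]
finger_gap: 0.0192
```

Emit:
send_rows:
  plan:
    - [[0,-0.008,0,0],[0,-0.012,0,0],[0,-0.012,0,0],[0,-0.012,0,0],[0,-0.012,0,0]]

```text
t: 10.5
ee_pos: [0.5891, -0.2186, 0.2882]
ee_rot: [-1.572, 0.0, 1.664]
contact_force: [-0.5, -0.7, -4.6]
finger_gap: 0.0191
```

Emit:
send_rows:
  plan:
    - [[0,-0.005,0,0],[0,0,0,0],[0,0,0,0],[0,0,0,0],[0,0,0,0]]

```text
t: 10.92
ee_pos: [0.5887, -0.2182, 0.2903]
ee_rot: [-1.569, -0.001, 1.664]
contact_force: [0.5, 0.3, -6.2]
finger_gap: 0.0189
```

Run:
```python
from h import *
d=viewer.capture("side"); e=viewer.capture("wrist"); viewer.capture("scene")
a=cv2.resize(d["color"][150:330,210:410],(533,480)); b=cv2.resize(e["color"],None,fx=.47,fy=.47)
im=np.zeros((480,800,3),np.uint8); im[:,:533]=a; im[:197,533:796]=b
cv2.imwrite("pics/l.png",im[:,:,::-1])
for c in("wrist","scene","side"):
  for n in ["canister","canister_grip","pan_centre","scale"]: print(c,n,[(np.round(o["at"],4).tolist(),round(o["confidence"],2)) for o in finder.tip_of(c,n)[:2]])
shift([.591,.26,.29],90)
```

```text
wrist canister [([0.5763, -0.2192, 0.1343], 0.72)]
wrist canister_grip [([0.5908, -0.2195, 0.3095], 0.8)]
wrist pan_centre []
wrist scale []
scene canister [([0.5787, -0.2188, 0.1363], 0.84)]
scene canister_grip [([0.5891, -0.2162, 0.3124], 0.64)]
scene pan_centre [([0.5842, 0.2562, 0.0587], 0.76)]
scene scale [([0.5824, 0.2584, -0.0009], 0.81)]
side canister [([0.582, -0.2158, 0.134], 0.93)]
side canister_grip [([0.5883, -0.2157, 0.3095], 0.65)]
side pan_centre [([0.574, 0.2532, 0.0618], 0.6)]
side scale [([0.5797, 0.2575, -0.0022], 0.61)]
ee [ 0.589  -0.2185  0.2913] [-90.     0.    95.36] F [-0.27  0.15 -5.39] gap 0.0189 t 11.67
tool shift mm [476.2   1.3 -46.7] ('yaw diff(world)', np.float64(-5.36))
```

View pics/l.png

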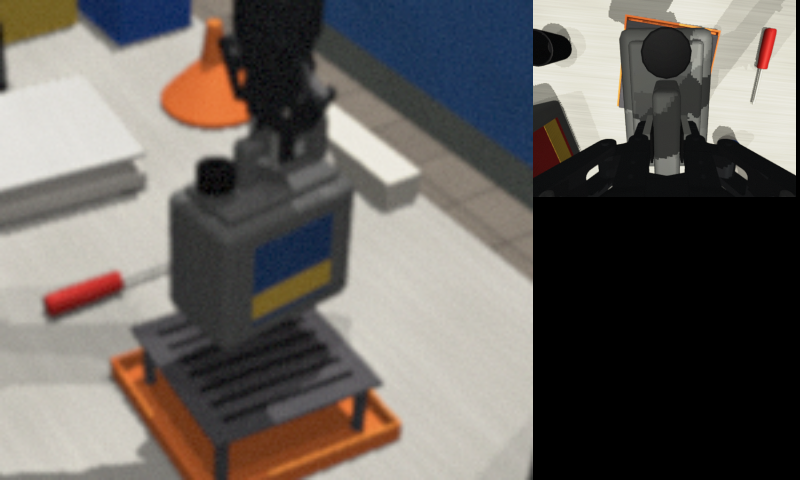

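Canister lifted level: underside about 0.135, held by the bar. Carry it to the pan at a moderate speed.

Emit:
send_rows:
  plan:
    - [[0.008,0,-0.001,0],[0.016,0,-0.0015,0],[0.024,0,-0.0025,0],[0.024,0,-0.0025,0],[0.024,0,-0.0025,0]]

```text
t: 12.08
ee_pos: [0.5898, -0.1204, 0.2913]
ee_rot: [-1.571, -0.0, 1.664]
contact_force: [-0.3, 0.3, -4.8]
finger_gap: 0.0189
```

Emit:
send_rows:
  plan:
    - [[0.024,0,-0.0025,0],[0.024,0,-0.0025,0],[0.024,0,-0.0025,0],[0.024,0,-0.0025,0],[0.024,0,-0.0025,0]]

```text
t: 12.5
ee_pos: [0.5909, 0.0006, 0.2914]
ee_rot: [-1.571, -0.0, 1.665]
contact_force: [0.5, -0.2, -5.1]
finger_gap: 0.0189
```

Emit:
send_rows:
  plan:
    - [[0.024,0,-0.0025,0],[0.024,0,-0.0025,0],[0.024,0,-0.0025,0],[0.024,0,-0.0025,0],[0.024,0,-0.0025,0]]

```text
t: 12.92
ee_pos: [0.592, 0.1212, 0.2914]
ee_rot: [-1.571, -0.0, 1.665]
contact_force: [0.3, -0.8, -5.4]
finger_gap: 0.0191
```

Emit:
send_rows:
  plan:
    - [[0.024,0,-0.0025,0],[0.024,0,-0.0025,0],[0.024,0,-0.0025,0],[0.024,0,-0.0025,0],[0.016,0,-0.0015,0]]

```text
t: 13.33
ee_pos: [0.5924, 0.2359, 0.291]
ee_rot: [-1.57, -0.001, 1.668]
contact_force: [0.9, 1.0, -5.2]
finger_gap: 0.0193
```

Emit:
send_rows:
  plan:
    - [[0.008,0,0,0],[0,0,0,0],[0,0,0,0],[0,0,0,0]]

```text
t: 13.67
ee_pos: [0.5932, 0.2375, 0.2915]
ee_rot: [-1.571, 0.001, 1.661]
contact_force: [0.5, -1.5, -4.9]
finger_gap: 0.0188
```

Run:
```python
from h import *
e=viewer.capture("wrist"); d=viewer.capture("side"); viewer.capture("scene")
cv2.imwrite("pics/w5.png",e["color"][:,:,::-1])
for c in("wrist","scene","side"):
  for n in ["canister","pan_centre","scale"]: print(c,n,[(np.round(o["at"],4).tolist(),round(o["confidence"],2)) for o in finder.tip_of(c,n)[:2]])
shift([.591,.26,.22],95.4)
yaw=np.radians(-5)
for y in (-5.6,):
  R=Rn.from_euler("z",y,degrees=True).as_matrix()
  print("pan corners px",[np.round(proj(e,R@[a,b,0]+[.582,.258,.06])[0]) for a in(-.1,.1) for b in(-.1,.1)])
```

```text
wrist canister [([0.5846, 0.2363, 0.1328], 0.87)]
wrist pan_centre []
wrist scale [([0.5963, 0.2382, 0.311], 0.3)]
scene canister [([0.5832, 0.2358, 0.1369], 0.71)]
scene pan_centre [([0.5841, 0.2556, 0.0568], 0.58), ([0.5902, 0.2404, 0.3131], 0.39)]
scene scale [([0.577, 0.2581, -0.0035], 0.63)]
side canister [([0.5833, 0.2381, 0.1373], 0.62), ([0.5966, 0.238, 0.3106], 0.62)]
side pan_centre [([0.5798, 0.2553, 0.0571], 0.9)]
side scale [([0.5808, 0.2633, -0.0006], 0.81)]
ee [0.5927 0.2399 0.2913] [-90.     0.    95.36] F [ 0.66 -1.54 -5.22] gap 0.0191 t 14.27
tool shift mm [20.2 71.3 -0.2] ('yaw diff(world)', np.float64(0.04))
pan corners px [array([222.,  31.]), array([432.,  74.]), array([194., 233.]), array([379., 266.])]
```

View pics/w5.png

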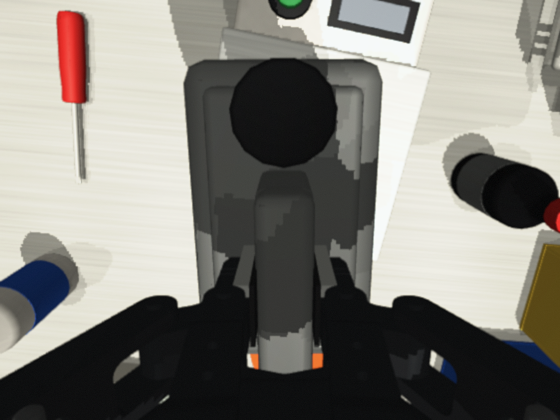

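Wrist picture: the visible pan corners at (222,30) and (430,70) match the projection of pan centre (0.582, 0.258) at yaw -5.6°. The canister is about 19 mm short in y. I'll correct that and descend slowly.

Emit:
send_rows:
  plan:
    - [[0.01,0,0,0],[0.009,0,-0.001,0],[0,0.015,0,0],[0,0.015,0,0],[0,0.015,0,0]]

```text
t: 14.68
ee_pos: [0.5916, 0.2609, 0.2457]
ee_rot: [-1.571, -0.001, 1.666]
contact_force: [0.3, 0.3, -6.9]
finger_gap: 0.0192
```

Emit:
send_rows:
  plan:
    - [[0,0.012,0,0],[0,0.008,0,0],[0,0.003,0,0],[0,0,0,0],[0,0,0,0]]

```text
t: 15.1
ee_pos: [0.5922, 0.2591, 0.2239]
ee_rot: [-1.572, -0.0, 1.664]
contact_force: [-1.1, -0.7, -4.6]
finger_gap: 0.0188
```

Emit:
send_rows:
  plan:
    - [[0,0.002,0,0],[0,0.0015,0,0],[0,0.0015,0,0],[0,0,0,0]]

```text
t: 15.43
ee_pos: [0.5918, 0.2589, 0.2181]
ee_rot: [-1.571, -0.0, 1.664]
contact_force: [-0.3, -0.7, -5.1]
finger_gap: 0.0189
```

Emit:
send_rows:
  plan:
    - [[0,0.001,0,0],[0,0.001,0,0],[0,0,0,0],[0,0,0,0]]

```text
t: 15.77
ee_pos: [0.5918, 0.2589, 0.2162]
ee_rot: [-1.571, 0.0, 1.664]
contact_force: [-0.4, -0.6, -5.8]
finger_gap: 0.0192
```

Emit:
send_rows:
  plan:
    - [[0,0.001,0,0],[0,0,0,0],[0,0,0,0]]

```text
t: 16.02
ee_pos: [0.5921, 0.2588, 0.2156]
ee_rot: [-1.571, -0.0, 1.664]
contact_force: [1.0, -0.3, -3.4]
finger_gap: 0.0193
```

Emit:
send_rows:
  plan:
    - [[0,0.0006,0,0],[0,0,0,0],[0,0,0,0]]

```text
t: 16.27
ee_pos: [0.5923, 0.2587, 0.2155]
ee_rot: [-1.572, -0.0, 1.664]
contact_force: [-0.4, -1.0, 2.6]
finger_gap: 0.019
```

Run:
```python
from h import *
for c in("scene","side"):
  viewer.capture(c); print(c,[(np.round(o["at"],4).tolist(),round(o["confidence"],2)) for o in finder.tip_of(c,"canister")[:2]])
shift([.592,.2588,.2156])
```

```text
scene [([0.5831, 0.2587, 0.061], 0.6)]
side [([0.5853, 0.261, 0.0585], 0.78), ([0.5943, 0.2609, 0.2343], 0.58)]
ee [0.5923 0.2587 0.2154] [-9.007e+01 -1.000e-02  9.535e+01] F [-0.38 -2.69  5.12] gap 0.0192 t 16.47
tool shift mm [ 0.1 -0.2  0.3]
```

Seated: the weight is on the pan (the force went from -5 N to +5 N), with the canister at about (0.584, 0.259, 0.060). Release and retreat straight up.

Emit:
send_rows:
  plan:
    - [[0,0,0,0],[0,0,0,0],[0,0,0,0],[0,0,0,0],[0,0,0,0]]
  fingers: -1

```text
t: 16.88
ee_pos: [0.5917, 0.2591, 0.2144]
ee_rot: [-1.57, 0.0, 1.665]
contact_force: [-0.2, -1.2, -0.4]
finger_gap: 0.0786
```

Emit:
send_rows:
  plan:
    - [[0,-0.005,0,0],[0,-0.015,0,0],[0,-0.03,0,0],[0,-0.035,0,0],[0,-0.035,0,0]]

```text
t: 17.3
ee_pos: [0.5914, 0.2588, 0.336]
ee_rot: [-1.57, 0.0, 1.664]
contact_force: [1.0, -0.2, -0.2]
finger_gap: 0.0853
```

Emit:
send_rows:
  plan:
    - [[0,-0.03,0,0],[0,0,0,0],[0,0,0,0],[0,0,0,0],[0,0,0,0]]

```text
t: 17.72
ee_pos: [0.5914, 0.2589, 0.3632]
ee_rot: [-1.568, 0.001, 1.664]
contact_force: [0.9, 0.0, 0.2]
finger_gap: 0.0853
```

Run:
```python
from h import *
for c in("scene","side","wrist"):
  d=viewer.capture(c); cv2.imwrite(f"pics/f_{c}.png",d["color"][:,:,::-1])
  print(c,[(n,[(np.round(o["at"],4).tolist(),round(o["confidence"],2)) for o in finder.tip_of(c,n)[:1]]) for n in("canister","pan_centre","spray_white","spray_black","cup","screwdriver","zero_key_top")])
shift([.592,.2588,.2156])
```

```text
scene [('canister', [([0.5859, 0.2575, 0.0657], 0.76)]), ('pan_centre', [([0.5829, 0.259, 0.0574], 0.62)]), ('spray_white', [([0.7651, -0.0381, 0.0003], 0.56)]), ('spray_black', [([0.5997, 0.4609, 0.0048], 0.84)]), ('cup', [([0.5512, -0.4717, -0.0022], 0.86)]), ('screwdriver', [([0.5533, 0.0024, 0.0014], 0.57)]), ('zero_key_top', [([0.4284, 0.2305, 0.0491], 0.43)])]
side [('canister', [([0.5859, 0.2598, 0.0597], 0.94)]), ('pan_centre', [([0.5793, 0.257, 0.0577], 0.77)]), ('spray_white', [([0.7678, -0.0371, 0.0009], 0.71)]), ('spray_black', [([0.593, 0.4632, 0.0004], 0.71)]), ('cup', []), ('screwdriver', [([0.5432, 0.0082, 0.0012], 0.85)]), ('zero_key_top', [([0.4327, 0.229, 0.0548], 0.42)])]
wrist [('canister', [([0.5807, 0.2578, 0.0552], 0.97)]), ('pan_centre', []), ('spray_white', [([0.7675, -0.0361, 0.0009], 0.84)]), ('spray_black', [([0.5973, 0.4596, 0.0021], 0.88)]), ('cup', []), ('screwdriver', [([0.5533, 0.0045, 0.001], 0.75)]), ('zero_key_top', [([0.43, 0.2252, 0.0541], 0.87)])]
ee [0.5919 0.2589 0.3647] [-90.     0.    95.36] F [-0.18  0.5   0.76] gap 0.0853 t 18.92
tool shift mm [-1.000e-01  1.491e+02 -1.000e-01]
```

View pics/f_side.png

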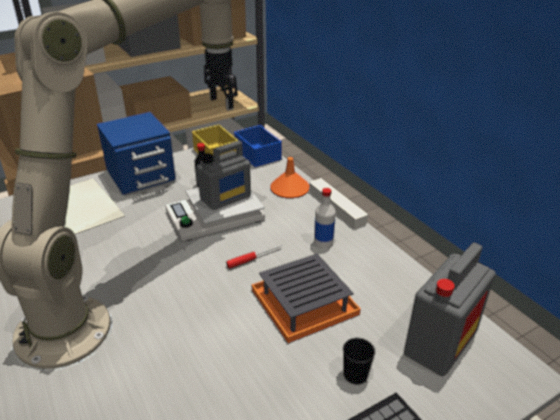

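The canister stands upright on the pan at about (222,180), the gripper is clear above it, the key (186,222) is up, and the bystanders are in place.

```bash
python3 -c "
from station import sign_off
print(sign_off())"
```

```text
the job is handed in; nothing more can be done
None
```

I zeroed the scale, moved the canister by its handle to the middle of the pan, and handed the job in at about 19 s. No verdict is reported.

- **Key press:** with the pan empty, I pressed the key about 5 mm after first contact until it bottomed out, peaking near 33 N. I judged this from height and force because the fingers hid the key. It was released again before I lifted the canister.
- **Lift and placement:** I gripped the handle, lifted the canister about 65 mm level, carried it across and lowered it until the force showed its weight on the pan. I then released it and retreated straight up.
- **Last checks:**
  - The cameras put the canister at about (0.584, 0.258), against a pan centre of (0.582, 0.258), well within 30 mm.
  - It looked upright in the side picture. I did not measure the tilt.
  - The gripper was clear with no contact force.
  - The bystanders were within about 10 mm of their first readings, which is the networks' own scatter.
- **Disagreements:** canister height read 0.055 to 0.066 m across the three cameras, against 0.060 m expected. The screwdriver reading varied by about 10 mm between cameras, though nothing touched it. The network gave the key top as 0.049 to 0.055 m, and my triangulation of the green patch gave 0.044 to 0.046 m. First contact came at about 0.050 m.

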